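Turn the ball dish to the receiving pot

ROBOT

A 6-joint arm with a two-finger parallel gripper is mounted at the origin on a cart in front of the work surface, level with it; the furniture and walls round the work are solid. World frame = base frame: x ahead of the robot, y to its left, z up, the work surface at z = 0. Lengths are in m, angles in degrees, forces in N, time in s.
With the tool pointing down it reaches from about 0.3 to 0.75 m from the base axis. Payload 8.5 kg.
Tool frame: the origin (TCP) lies midway between the tips of the shut fingers; the grasp point (between the pads) lies 19 mm behind it (bot.grip_point_offset is the distance from the TCP to the grasp point, in m); z points along the fingers, y is the line along which they close (so a half turn about z gives the same grasp; the last joint's range is limited). The gripper opens to 88 mm and grips with 3 to 60 N. Pads are 18 mm wide; open, the fingers measure 123 mm over their backs; the gripper's body (75 mm by 187 mm) begins 45 mm behind the grasp point.
Start: joints at [-76.908, 21.807, 74.336, -0, 83.858, -12.336], TCP at [0.236, -0.497, 0.239] pointing down, gripper open.
Joint ranges: [-178.18, 178.18], [-50.72, 133.34], [12.68, 142.11], [-81.47, 261.47], [9.98, 163.14], [-165.26, 165.26]. Speed limits (degrees/s): [136.94, 136.94, 180, 180, 180, 180].

INTERFACE

Orientations are given as [roll, pitch, yaw] about the fixed x, y, z axes, in that order (R = Rz(yaw) Ry(pitch) Rx(roll)).
In Python, from plant import bot gives the robot as it stands.
- The arm moves only by the tool tcp_steps, called after "Call:" as name(argument=value, ...) on one line, values as JSON. Schema: {"type":"object","properties":{"plan":{"type":"object","properties":{"offsets":{"type":"array","items":{"type":"array","items":{"type":"number"},"minItems":6,"maxItems":6},"minItems":1,"maxItems":20}},"additionalProperties":false,"required":["offsets"]},"finger_gap":{"type":"number"},"squeeze":{"type":"number"},"only":{"type":"string"},"quiet":{"type":"boolean"},"lines":{"type":"string"}},"required":["plan"],"additionalProperties":false}. plan is an object whose key "offsets" holds a list of rows, 1 to 20 of them, each of 6 numbers: dx, dy, dz in normalised numbers (1 is 0.8 m), then a rotation vector rx, ry, rz in a scale on which 1.0 is 180 degrees; each row is the pose to reach, as a shift and turn from the pose commanded when the call began, along the tool's axes at that moment; what a row does not reach only later rows make up. A row lasts 1/12 s, in which the tool goes at most 0.0417 m and 7.16 degrees, less where a joint would pass 70% of its speed; a pose out of reach is approached as far as the arm can. finger_gap is the finger opening in m, set as the call begins (left out keeps the last). The fingers move at their own pace and stop on an object; squeeze is the grip in N (left out, the last holds). Time passes only in rows, so rows that do not move let the fingers close. The tool returns the time, the measured TCP pose, the force, the opening and the grip force at its end. only (a regular expression) keeps the lines of the reply that match it, lines (a string "A,B") keeps lines A to B, and quiet returns only ok. A shift or turn number past 1, either way, is cut back to 1. Input that does not fit is refused with a message, and nothing moves.
- bot.observe(): the state, without advancing time (a new reading comes with each control period).
- bot.read_camera(name): name is "scene" or "top"; returns the picture (400x640x3 uint8, red, green, blue); there is no depth.
- bot.get_calibration(name): a dict with "fx", "fy", "cx", "cy" (pixels), "origin" and "rotation" of the camera in the world. Camera axes: x right, y up, looking along -z (the intrinsics and any distortion apply to the point x, -y, -z); pixel columns grow to the right and rows downward; lengths in m; the calibration is good to about 2 mm. A picture is of the moment at which its call begins. get_calibration takes no time and is no camera call.
- bot.hand_in(): hands the job in; it is judged then, once.
Trained networks look in the newest picture that a camera, given by its name, has taken for a name from the list of things; names that differ only in an ending like _2 or _b are one class to them, and where a whole thing is asked for, a point or a joint stands for the part that bears it (a point fixed in the world has none). Each returns a list of dicts, best first, with "confidence" (0 to 1); they miss things now and then, are a little off and sometimes report something else, mostly with a low value. They report only what shows in the picture. A call takes as long as a camera call.
- bot.cut_out(thing, camera): "mask" (400x640 bool, what is visible of it) and "location" ([column, row] in pixels, amid what is visible of it).
- bot.pinpoint(thing, camera): "location" ([column, row] in pixels: a listed point, or the origin of a listed thing).
The state is a dict: "time_s": time; "joints": joint angles; "qvel": joint speeds; "joint_efforts": joint torques, N m; "tool_pos": TCP position; "tcp_rot": TCP orientation; "contact_force": force on the tool from outside, world axes, zero at the start; "moment": the same for the moment, N m; "grip_width": finger opening in m; "grasp_force": force on a finger pad.
Only numpy, scipy, OpenCV 4.12 (cv2) and the standard library are available. Lean on these libraries where they do the work, as an engineer would, in place of code of your own. Each camera call takes 0.05 s, during which the arm holds its last target. There are 200 camera calls.

TASK

Get the steel ball ready for pouring into the receiving pot: first press the pot's lid, which stands proud, fully home. Then lift the ball dish by its bail about 10 cm straight up from its stand and turn it a quarter turn so that its pouring lip points at the pot, keeping it level with the loose ball in the middle of the dish all the time. Finish holding the dish still like that above its stand (do not pour, put it down or let go), and leave the flange, nut and bolt where they are.

Things in the scene. Friction and masses are not known exactly. Their poses are not given: they have to be found in the camera images.
- stand: Fixed round dark steel stand, foot 110 mm across, 25 mm high; its cup (72 mm inside, 5 mm deep, floor 20 mm above the bench) locates the dish's foot. Origin: centre of its underside. At the start the dish has the stand's yaw, lip on the -x side, roughly facing the robot; the pot stands 150 to 165 mm away square to that, on the +y or the -y side.
- dish: Loose round aluminium dish, 0.2 to 0.5 kg, 120 mm across, rim 26 mm high, hollow sloping 9 to 22 degrees, the ball loose in it. A pouring lip 28 mm wide juts out on its -x side to 79 mm from the axis. A stiff 7 mm bail runs over it along its y, uprights 117 mm apart, with a black grip at mid crossbar. Origin: centre of its underside, 20 mm above the bench at the start; z up.
- dish_grip (a point): Centre of the black grip on the bail's crossbar: a block 56 mm long along the dish's y, 16 mm thick along the dish's x, 18 mm high; 90 mm above the dish's underside, on its axis. Gripped with the fingers on its two long sides (closing along the dish's x) its weight hangs below the fingers.
- dish_middle (a point): Middle of the dish's hollow, 10 mm above its underside, on its axis.
- dish_lip (a point): Point in the mouth of the pouring lip, 75 mm from the dish's axis on its -x side, 25 mm above its underside.
- ball_center (a point): Centre of the loose steel ball, 20 mm across, 33 g; at the start it lies in the middle of the dish.
- pot: Fixed round grey receiving pot, 84 mm across, rim 55 mm above the bench; beside the stand, to one side or the other. Origin: centre of its underside on the bench.
- pot_lid (a joint): Height in m by which the pot's lid stands proud of its seat: 6 to 9 mm at the start, 0 when fully home. The lid slides straight down, does not tilt, stays where it is left, needs a push of about 8 N to slide (more when pushed fast) and meets a solid stop when home.
- lid_top (a point): Centre of the upper face of the pot's lid: a flat aluminium ring 90 mm across, 8 mm thick, with a 26 mm ball hole in its middle (so press on the ring, 13 to 45 mm from this point, or on both sides of the hole). When home this face is 63 mm above the bench.
- flange: Loose grey flanged hub with a bore, 62 mm across, 22 mm high, across the stand from the pot. Bystander, leave alone. Origin: centre of its underside.
- nut: Loose hex nut, 29x34x14 mm, on the robot's side of the stand. Bystander. Origin: centre of its underside.
- bolt: Loose hex bolt standing on its head, 24x21x53 mm, behind the stand. Bystander. Origin: centre of its underside.

How it is judged (in metres and radians):
On the way, in this order (a step that is already met when the one before it is completed fails the run):
1. the pot's lid is pressed home (within 1.5 mm) while the dish still stands in its stand (value of joint pot_lid below 0.0015 m and z of dish in the frame of stand below 0.028 m), for 0.2 s.
2. the dish is lifted more than 40 mm off its stand by the gripper, level (8 degrees), the ball within 20 mm of its middle (z of dish in the frame of stand above 0.06 m and angle between dish's own z axis and vertical below 0.14 rad and horizontal distance between ball_center and dish_middle below 0.02 m and contact force between the fingers and dish above 1 N), for 0.1 s.
At the end, for the whole second after the job is handed in: The lid is home within 1.5 mm. The gripper holds the dish still, 60 to 180 mm above its seat, within 30 mm of the stand's axis, level within 5 degrees, a quarter turn (within 10 degrees) from its start with the lip towards the pot; the ball lies within 12 mm of its middle (value of joint pot_lid below 0.0015 m and z of dish in the frame of stand between 0.08 and 0.2 m and horizontal distance between dish and stand below 0.03 m and angle between the x axis of dish and the y axis of stand, either way round below 0.18 rad and horizontal distance between dish_lip and lid_top below 0.13 m and angle between dish's own z axis and vertical below 0.09 rad and horizontal distance between ball_center and dish_middle below 0.012 m and distance between ball_center and dish_middle below 0.018 m and contact force between the fingers and dish above 1 N and contact force between dish and stand below 0.1 N and linear speed of dish below 0.03 m/s); the arm keeps its last pose, push and grip.
It fails at once if the ball strays more than 30 mm from the dish's middle (distance between ball_center and dish_middle above 0.033 m).
It fails at once if the dish tilts more than 12 degrees (angle between dish's own z axis and vertical above 0.21 rad).
It fails at once if the flange, nut or bolt is moved more than 20 mm (distance of any of flange, nut, bolt from where it was at the start of the episode above 0.02 m).
It also fails if it takes over 58 s, if anything falls off the work surface, if the arm or the gripper's body presses on something with over 40 N, if the wrist force passes 120 N, or if a joint passes its speed limit or range.

## Working session

There is one attempt and no reset: what is moved stays moved. The work goes in short steps, Python scripts to look and compute and a tool call to move; the robot and the scene stay as the last step left them, time stands still between calls to the robot, and variables do not carry over. Pictures are saved under pics/ and viewed, at most 10 in all, crops included, and the job is handed in when it is done.

```bash
ls; mkdir -p pics; cat > h.py <<'E'
import numpy as np, cv2
from plant import bot
def ray(cam,px):
    c=bot.get_calibration(cam)
    R=np.array(c["rotation"]);
    d=R@np.array([(px[0]-c["cx"])/c["fx"],-(px[1]-c["cy"])/c["fy"],-1.0])
    return np.array(c["origin"]),d
def atz(cam,px,z):
    o,d=ray(cam,px); return o+d*(z-o[2])/d[2]
def tri(p1,p2):
    (o1,d1),(o2,d2)=ray("top",p1),ray("scene",p2)
    A=np.stack([d1,-d2],1); s=np.linalg.lstsq(A,o2-o1,rcond=None)[0]
    a,b=o1+s[0]*d1,o2+s[1]*d2
    return (a+b)/2,np.linalg.norm(a-b)
E
python3 - <<'E'
from h import *
np.set_printoptions(precision=4,suppress=True)
print({k:v for k,v in bot.get_calibration("top").items()})
print({k:v for k,v in bot.get_calibration("scene").items()})
for c in("top","scene"): cv2.imwrite(f"pics/{c}0.png",bot.read_camera(c)[:,:,::-1])
Z=dict(dish_grip=.11,dish_lip=.045,dish_middle=.03,lid_top=.07,pot=0,stand=0,flange=0,nut=0,bolt=0,ball_center=.04)
for n,z in Z.items():
    P={}
    for c in("top","scene"):
        r=bot.pinpoint(n,c)
        if r: P[c]=r[0]["location"]; print(n,c,np.round(P[c],1),round(r[0]["confidence"],2),atz(c,P[c],z),len(r))
    if len(P)==2: print("   tri",*tri(P["top"],P["scene"]))
print(bot.observe())
E
```

```text
pics
{'fx': 506.82044388195624, 'fy': 506.82044388195624, 'cx': 321.72746650275656, 'cy': 206.0681747370582, 'origin': array([0.4342, 0.2358, 0.9497]), 'rotation': array([  6.1499,  -0.8936, -89.9986])}
{'fx': 462.65029728068555, 'fy': 462.65029728068555, 'cx': 323.7388393610117, 'cy': 201.99833059166193, 'origin': array([-0.0768,  0.6297,  0.5538]), 'rotation': array([  57.6845,   -0.3145, -122.5636])}Traceback (most recent call last):
  File "<stdin>", line 11, in <module>
  File "h.py", line 9, in atz
    o,d=ray(cam,px); return o+d*(z-o[2])/d[2]
                                         ~^^^
IndexError: invalid index to scalar variable.
```

```bash
sed -i 's/R=np.array(c\["rotation"\]);/R=Rotation.from_euler("xyz",c["rotation"],degrees=True).as_matrix()/; 1a from scipy.spatial.transform import Rotation' h.py
python3 - <<'E'
from h import *
np.set_printoptions(precision=4,suppress=True)
for c in("top","scene"): bot.read_camera(c)
Z=dict(dish_grip=.11,dish_lip=.045,dish_middle=.03,lid_top=.07,pot=0,stand=0,flange=0,nut=0,bolt=0,ball_center=.04)
for n,z in Z.items():
    P={}
    for c in("top","scene"):
        r=bot.pinpoint(n,c)
        if r: P[c]=r[0]["location"]; print(n,c,np.round(P[c],1),round(r[0]["confidence"],2),atz(c,P[c],z),len(r))
    if len(P)==2: print("   tri",*tri(P["top"],P["scene"]))
print(bot.observe())
E
```

```text
dish_grip top [312.2 191.1] 0.65 [0.5499 0.2386 0.11  ] 1
dish_grip scene [323.4 189.6] 0.64 [0.5502 0.2272 0.11  ] 1
   tri [0.5465 0.2349 0.1149] 0.009093143729618655
dish_lip top [310.7 234. ] 0.64 [0.4816 0.2414 0.045 ] 1
dish_lip scene [334.8 243.9] 0.57 [0.4702 0.2535 0.045 ] 1
   tri [0.4831 0.2427 0.0321] 0.0030752959009984144
dish_middle top [316.6 197. ] 0.6 [0.55   0.2308 0.03  ] 1
dish_middle scene [323.7 227.1] 0.97 [0.5425 0.2309 0.03  ] 2
   tri [0.5493 0.2291 0.0254] 0.0043014397018102946
lid_top top [229.7 175.3] 0.91 [0.583  0.3834 0.07  ] 2
lid_top scene [246.1 224.2] 0.93 [0.5777 0.3758 0.07  ] 1
   tri [0.5805 0.3794 0.0706] 0.008949044572086633
pot top [236.4 180.9] 0.9 [0.5841 0.3823 0.    ] 1
pot scene [250.  255.8] 0.57 [0.5732 0.3763 0.    ] 1
   tri [ 0.5819  0.3783 -0.0041] 0.010548943137916877
stand scene [324.  240.2] 0.91 [0.5399 0.2316 0.    ] 1
flange top [398.3 214.9] 0.89 [0.5201 0.0766 0.    ] 1
flange scene [396.7 220.9] 0.67 [0.5151 0.0657 0.    ] 1
   tri [0.5162 0.0726 0.0021] 0.011396833474782084
nut top [296.  250.8] 0.75 [0.4526 0.269  0.   
[... 248 characters left out ...]
7] 0.0012197091242317703
ball_center top [315.7 196. ] 0.43 [0.5506 0.2325 0.04  ] 1
ball_center scene [246.8 256.1] 0.71 [0.5285 0.3997 0.04  ] 2
   tri [ 0.5893  0.299  -0.039 ] 0.1451876475098427
{'time_s': 1.25, 'joints': array([-76.9076,  21.8067,  74.3357,  -0.0006,  83.8572, -12.3369]), 'qvel': array([-0.0408, -0.0332, -0.0503, -0.0232, -0.0879,  0.0937]), 'joint_efforts': array([ -0.0008, -43.7799, -22.4735,   0.0714,   0.0314,  -0.    ]), 'tool_pos': array([ 0.2361, -0.4967,  0.2387]), 'tcp_rot': array([179.9998,   0.0007,  25.4293]), 'contact_force': array([ 0.1049, -0.1421,  0.2178]), 'moment': array([0.0263, 0.0275, 0.003 ]), 'grasp_force': 0.0, 'grip_width': 0.08809629516240318}
```

View pics/top0.png

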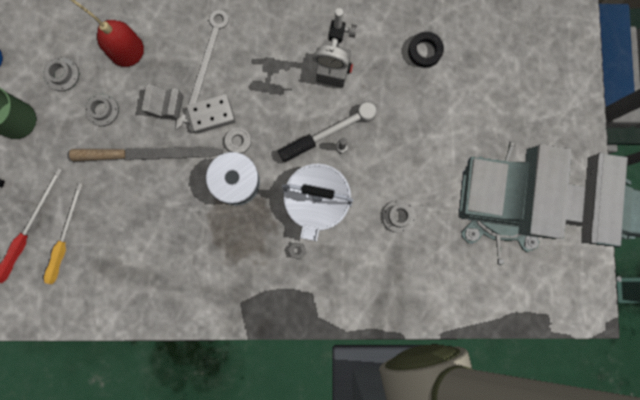

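View pics/scene0.png

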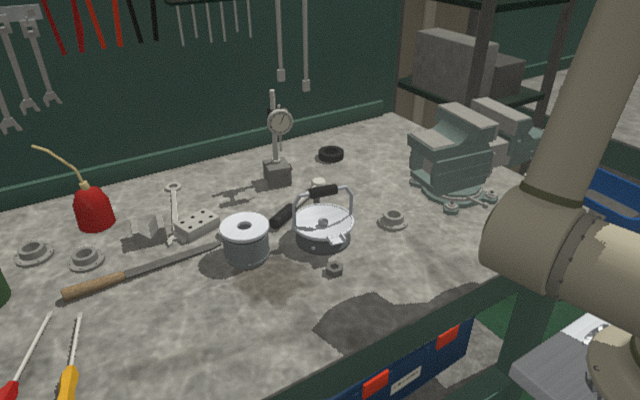

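The top view shows the pot with its lid at (232,178), the dish at (318,197), its black grip at (318,190) and its lip at (311,234). The nut is at (295,250), the bolt at (342,146) and the flange at (398,215). The scene view agrees, with the pot on the +y side. Next I'll refine the grip position, yaw and lid centre from blobs.

```bash
python3 - <<'E'
from h import *
np.set_printoptions(precision=4,suppress=True)
im={c:bot.read_camera(c) for c in("top","scene")}
g=im["top"].max(2); m=np.zeros_like(g); m[178:204,294:342]=(g[178:204,294:342]<70)
n,l,s,ce=cv2.connectedComponentsWithStats(m); k=1+s[1:,4].argmax(); print("grip blob",s[k],ce[k])
ys,xs=np.where(l==k); r=cv2.minAreaRect(np.stack([xs,ys],1).astype(np.float32)); b=cv2.boxPoints(r)
print(r, atz("top",r[0],.119)); 
pts=np.array([atz("top",(x,y),.119)[:2] for x,y in zip(xs,ys)]); v=np.linalg.svd(pts-pts.mean(0))[2][0]; print("grip long axis deg",np.degrees(np.arctan2(v[1],v[0])),pts.mean(0))
g=im["scene"].max(2); m=np.zeros_like(g); m[178:202,306:342]=(g[178:202,306:342]<70)
n,l,s,ce=cv2.connectedComponentsWithStats(m); k=1+s[1:,4].argmax(); print("scene blob",s[k],ce[k],"tri",tri(r[0],ce[k]))
for c in("top","scene"):
  g=im[c]
  x0,y0=(195,140) if c=="top" else (212,202)
  lid=bot.cut_out("pot_lid",c); print(c,[ (np.round(q["location"],1),round(q["confidence"],2),q["mask"].sum()) for q in lid])
  hsv=g.max(2); sub=(hsv[y0:y0+75,x0:x0+75]>165).astype(np.uint8)
  cs,_=cv2.findContours(sub,cv2.RETR_EXTERNAL,cv2.CHAIN_APPROX_NONE); q=max(cs,key=cv2.contourArea)
  e=cv2.fitEllipse(cv2.convexHull(q)); p=(e[0][0]+x0,e[0][1]+y0); print("lid ellipse",p,e[1:],atz(c,p,.071))
crop=im["top"][130:270,190:420]; cv2.imwrite("pics/c.png",cv2.resize(crop,None,fx=3.4,fy=3.4)[:,:,::-1])
E
```

```text
grip blob [302 185  32  14 263] [317.1331 191.5589]
((317.1576232910156, 191.78030395507812), (31.57528305053711, 8.724749565124512), 10.885526657104492) [0.5475 0.2304 0.119 ]
grip long axis deg -100.46202044905903 [0.5479 0.2305]
scene blob [309 185  29  17 275] [322.5636 191.1709] tri (array([0.5488, 0.2302, 0.1083]), np.float64(0.0004453048147142396))
top [(array([238.5, 183. ]), 0.93, np.int64(1819))]
lid ellipse (231.6977310180664, 176.57494735717773) ((49.83504104614258, 51.27109146118164), 36.29805374145508) [0.5806 0.3797 0.071 ]
scene [(array([244.7, 228.4]), 0.71, np.int64(1227))]
lid ellipse (243.23381805419922, 225.35321044921875) ((28.603961944580078, 50.99378967285156), 84.72074890136719) [0.5758 0.3822 0.071 ]
```

View pics/c.png

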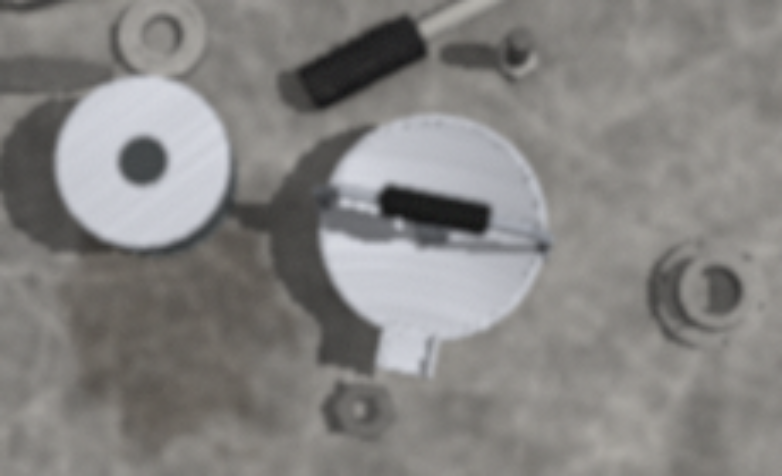

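The crop shows the grip at crop pixel (435,208), the lip pointing down at (408,350), and clear space around the pot. That gives a grip centre of (0.548, 0.230), a yaw of about -10.5° and a lid centre near (0.580, 0.380). I'll press with the fingers 40 mm apart, straddling the hole, and carry out the turn with the yaw going from 79.5° to -10.5°.

Units first: shifts go in shares of 0.8 m and turns go in shares of 180 degrees. So 0.687 m / 0.8 = 0.8588, -0.644 m / 0.8 = -0.805, -54 degrees / 180 = -0.3.

Call:
tcp_steps(plan={"offsets": [[0.33,-0.3925,-0.0375,0,0,-0.3],[0.33,-0.3925,-0.0375,0,0,-0.3],[0.33,-0.3925,-0.0375,0,0,-0.3],[0.33,-0.3925,-0.0375,0,0,-0.3],[0.33,-0.3925,-0.0375,0,0,-0.3],[0.33,-0.3925,-0.0375,0,0,-0.3],[0.33,-0.3925,-0.0375,0,0,-0.3],[0.33,-0.3925,-0.0375,0,0,-0.3],[0.33,-0.3925,-0.0375,0,0,-0.3],[0.33,-0.3925,-0.0375,0,0,-0.3],[0.8588,-0.805,0.0375,0,0,-0.3],[0.8588,-0.805,0.0375,0,0,-0.3],[0.8588,-0.805,0.0375,0,0,-0.3],[0.8588,-0.805,0.0375,0,0,-0.3],[0.8588,-0.805,0.0375,0,0,-0.3],[0.8588,-0.805,0.0375,0,0,-0.3],[0.8588,-0.805,0.0375,0,0,-0.3],[0.8588,-0.805,0.0375,0,0,-0.3],[0.8588,-0.805,0.0375,0,0,-0.3],[0.8588,-0.805,0.0375,0,0,-0.3]]}, finger_gap=0.04)

```text
time_s: 3.12
tool_pos: [0.5257, 0.2727, 0.2222]
tcp_rot: [180.0, 0.0, 79.5]
contact_force: [0.3, -1.3, 0.3]
grip_width: 0.0401
grasp_force: 0.0
```

```bash
cat > to.py <<'E'
import sys
from h import *
# desired x y z yaw (tool down) -> row in tool axes from measured pose
x,y,z,w=map(float,sys.argv[1:]); s=bot.observe()
R=Rotation.from_euler("xyz",s["tcp_rot"],degrees=True); T=Rotation.from_euler("xyz",[180,0,w],degrees=True)
print(np.round(R.inv().apply(np.array([x,y,z])-s["tool_pos"]),4),np.round((R.inv()*T).as_rotvec(degrees=True),2),s["tool_pos"],s["tcp_rot"],s["contact_force"],s["grip_width"],s["joints"][5])
E
python3 to.py .58 .38 .09 79.5
```

```text
[0.1154 0.0337 0.1322] [ 0.01  0.   -0.05] [0.52569193 0.27268196 0.22215139] [1.79990713e+02 9.77240905e-04 7.94525325e+01] [ 0.29272655 -1.28307275  0.29577096] 0.04013044195566737 26.522338438507134
```

Call:
tcp_steps(plan={"offsets": [[0.05,0.015,0,0,0,0],[0.1,0.0288,0.0125,0,0,0],[0.1438,0.0425,0.0375,0,0,0],[0.1438,0.0425,0.0813,0,0,0],[0.1438,0.0425,0.125,0,0,0],[0.1438,0.0425,0.1563,0,0,0],[0.1438,0.0425,0.1713,0,0,0],[0.1438,0.0425,0.1713,0,0,0],[0.1438,0.0425,0.1713,0,0,0]]})

```text
time_s: 3.87
tool_pos: [0.5803, 0.3774, 0.0864]
tcp_rot: [179.9, -0.0, 79.4]
contact_force: [0.2, 0.0, 1.0]
grip_width: 0.04
grasp_force: 0.0
```

```bash
python3 to.py .58 .38 .0635 79.5
```

```text
[ 0.0025 -0.0008  0.0229] [ 0.05 -0.04 -0.08] [0.58025005 0.37736485 0.08642511] [ 1.79949063e+02 -3.57658539e-02  7.94187312e+01] [0.24702087 0.0148055  1.01584801] 0.04001701512395117 33.84468263958349
```

```bash
python3 - <<'E'
from h import *
a=bot.read_camera("top")[120:260,190:370]; b=bot.read_camera("scene")[150:290,190:370]
cv2.imwrite("pics/d.png",cv2.resize(np.vstack([a,b]),None,fx=2.1,fy=2.1)[:,:,::-1])
E
```

```text
(no output)
```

View pics/d.png

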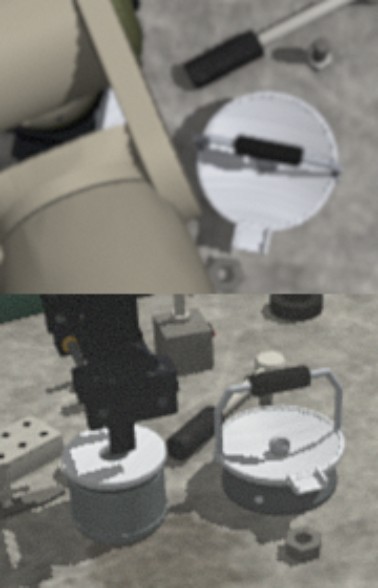

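The fingers (lower half, about (122,440)) are above the lid's hole and ring, and the dish is untouched. Now I'll press down slowly.

Converted, 0.022 m / 0.8 = 0.0275, 0.021 m / 0.8 = 0.0263.

Call:
tcp_steps(plan={"offsets": [[0.0013,0,0.01,0,0,0],[0.0025,0,0.015,0,0,0],[0.0025,0,0.0175,0,0,0],[0.0025,0,0.02,0,0,0],[0.0025,0,0.0225,0,0,0],[0.0025,0,0.0238,0,0,0],[0.0025,0,0.025,0,0,0],[0.0025,0,0.0263,0,0,0],[0.0025,0,0.0275,0,0,0],[0.0025,0,0.0275,0,0,0],[0.0025,0,0.0275,0,0,0]]})

```text
time_s: 4.88
tool_pos: [0.58, 0.3793, 0.0644]
tcp_rot: [180.0, -0.0, 79.4]
contact_force: [-2.3, -0.7, 6.0]
grip_width: 0.0402
grasp_force: 3.0
```

Converted, 0.002 m / 0.8 = 0.0025, 0.0015 m / 0.8 = 0.0019.

Call:
tcp_steps(plan={"offsets": [[0,0,0.0006,0,0,0],[0,0,0.0013,0,0,0],[0,0,0.0019,0,0,0],[0,0,0.0025,0,0,0],[0,0,0.0025,0,0,0],[0,0,0.0025,0,0,0]]})

```text
time_s: 5.38
tool_pos: [0.5801, 0.3794, 0.0634]
tcp_rot: [179.9, -0.0, 79.4]
contact_force: [-4.5, -2.1, 12.0]
grip_width: 0.0395
grasp_force: 6.0
```

Converted, 0.002 m / 0.8 = 0.0025, 0.0015 m / 0.8 = 0.0019.

Call:
tcp_steps(plan={"offsets": [[0,0,0.0006,0,0,0],[0,0,0.0013,0,0,0],[0,0,0.0019,0,0,0],[0,0,0.0025,0,0,0],[0,0,0.0025,0,0,0],[0,0,0.0025,0,0,0]]})

```text
time_s: 5.88
tool_pos: [0.5801, 0.3794, 0.0634]
tcp_rot: [179.9, -0.1, 79.4]
contact_force: [-9.9, -4.4, 23.4]
grip_width: 0.0399
grasp_force: 11.7
```

The force doubled with no further travel, and the tip is at 63.4 mm, so the lid is home. Now I'll retract and move above the grip.

Converted, -0.11 m / 0.8 = -0.1375, -0.08 m / 0.8 = -0.1.

Call:
tcp_steps(plan={"offsets": [[0,0,-0.0125,0,0,0],[0,0,-0.05,0,0,0],[0,0,-0.1,0,0,0],[0,0,-0.1375,0,0,0],[0,0,-0.1375,0,0,0]]}, finger_gap=0.06, squeeze=30)

```text
time_s: 6.3
tool_pos: [0.5822, 0.3802, 0.1771]
tcp_rot: [179.4, -0.4, 79.4]
contact_force: [-0.0, -0.0, 0.8]
grip_width: 0.0599
grasp_force: 0.0
```

```bash
python3 to.py .5482 .2303 .16 79.5
```

```text
[-0.1537 -0.0061  0.016 ] [ 0.59 -0.4  -0.07] [0.58216455 0.38020038 0.17709691] [179.4126254   -0.39871861  79.43593402] [-2.75649558e-04 -4.24955515e-02  7.76066365e-01] 0.05993792125655842 33.983965992106036
```

Converted, -0.153 m / 0.8 = -0.1913, -0.15 m / 0.8 = -0.1875.

Call:
tcp_steps(plan={"offsets": [[-0.0375,-0.0013,0,0,0,0],[-0.075,-0.0025,0,0,0,0],[-0.125,-0.005,0,0,0,0],[-0.1625,-0.0063,0,0,0,0],[-0.1875,-0.0075,0,0,0,0],[-0.1913,-0.0075,0,0,0,0],[-0.1913,-0.0075,0,0,0,0],[-0.1913,-0.0075,0,0,0,0],[-0.1913,-0.0075,0,0,0,0]]})

```text
time_s: 7.05
tool_pos: [0.5464, 0.231, 0.1692]
tcp_rot: [-180.0, -0.0, 79.5]
contact_force: [0.7, 0.4, -0.4]
grip_width: 0.0599
grasp_force: 0.0
```

```bash
python3 to.py .5482 .2303 .091 79.5
python3 - <<'E'
from h import *
a=bot.read_camera("top")[120:260,190:370]; b=bot.read_camera("scene")[120:260,230:410]
cv2.imwrite("pics/e.png",cv2.resize(np.vstack([a,b]),None,fx=2.1,fy=2.1)[:,:,::-1])
E
```

```text
[-0.0004  0.002   0.0782] [-0.   -0.01 -0.01] [0.5463506  0.23101111 0.16919569] [-1.79997952e+02 -1.39179702e-02  7.94885467e+01] [ 0.70922728  0.43149332 -0.35364879] 0.05990089682898517 21.997360958917888
```

View pics/e.png

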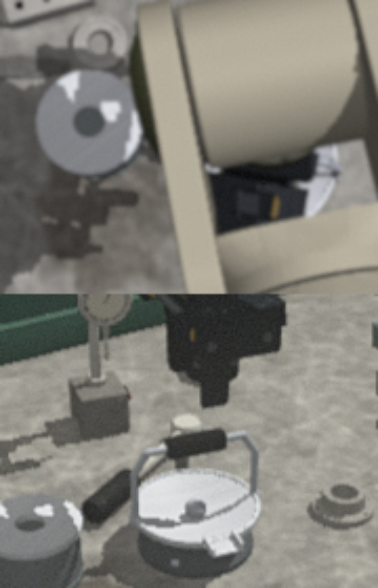

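The gripper is square above the grip (scene crop (195,443)), with clearance and the dish undisturbed. I'll descend and watch the force.

Converted, 0.078 m / 0.8 = 0.0975, 0.002 m / 0.8 = 0.0025.

Call:
tcp_steps(plan={"offsets": [[0,0.0025,0.0188,0,0,0],[0,0.0025,0.0375,0,0,0],[0,0.0025,0.0563,0,0,0],[0,0.0025,0.0713,0,0,0],[0,0.0025,0.0838,0,0,0],[0,0.0025,0.0925,0,0,0],[0,0.0025,0.0975,0,0,0],[0,0.0025,0.0975,0,0,0],[0,0.0025,0.0975,0,0,0],[0,0.0025,0.0975,0,0,0]]})

```text
time_s: 7.98
tool_pos: [0.5485, 0.2297, 0.0921]
tcp_rot: [179.9, -0.0, 79.4]
contact_force: [-1.1, -0.3, 0.6]
grip_width: 0.0598
grasp_force: 0.0
```

```bash
python3 to.py .5482 .2303 .091 79.5
```

```text
[ 0.0006 -0.0004  0.0011] [ 0.06 -0.03 -0.07] [0.54845533 0.22968138 0.09209128] [ 1.79936003e+02 -2.82127174e-02  7.94290488e+01] [-1.13205866 -0.2590939   0.56768863] 0.05975599101025984 21.894659604859775
```

Converted, 0.001 m / 0.8 = 0.0013.

Call:
tcp_steps(plan={"offsets": [[0,0,0.0013,0,0,0],[0,0,0.0013,0,0,0],[0,0,0.0013,0,0,0],[0,0,0.0013,0,0,0],[0,0,0.0013,0,0,0],[0,0,0.0013,0,0,0]]}, finger_gap=0.020, squeeze=3)

```text
time_s: 8.48
tool_pos: [0.5481, 0.2296, 0.0905]
tcp_rot: [180.0, -0.0, 79.4]
contact_force: [0.2, -0.1, -0.8]
grip_width: 0.022
grasp_force: 0.0
```

Call:
tcp_steps(plan={"offsets": [[0,0,0,0,0,0],[0,0,0,0,0,0],[0,0,0,0,0,0],[0,0,0,0,0,0],[0,0,0,0,0,0],[0,0,0,0,0,0]]}, finger_gap=0.01, squeeze=8)

```text
time_s: 8.98
tool_pos: [0.5482, 0.2296, 0.0905]
tcp_rot: [180.0, -0.0, 79.4]
contact_force: [1.4, 1.2, -0.3]
grip_width: 0.0157
grasp_force: 8.0
```

Converted, -0.015 m / 0.8 = -0.0188, -0.014 m / 0.8 = -0.0175.

Call:
tcp_steps(plan={"offsets": [[0,0,0,0,0,0],[0,0,0,0,0,0],[0,0,0,0,0,0],[0,0,0,0,0,0],[0,0,-0.0013,0,0,0],[0,0,-0.0025,0,0,0],[0,0,-0.005,0,0,0],[0,0,-0.0075,0,0,0],[0,0,-0.01,0,0,0],[0,0,-0.0125,0,0,0],[0,0,-0.015,0,0,0],[0,0,-0.0175,0,0,0],[0,0,-0.0188,0,0,0],[0,0,-0.0188,0,0,0],[0,0,-0.0188,0,0,0],[0,0,-0.0188,0,0,0]]}, squeeze=45)

```text
time_s: 10.32
tool_pos: [0.5481, 0.2296, 0.1054]
tcp_rot: [-180.0, 0.0, 79.4]
contact_force: [-0.3, -0.5, -3.5]
grip_width: 0.015
grasp_force: 45.0
```

```bash
python3 - <<'E'
from h import *
s=bot.observe(); print(s["tool_pos"],s["tcp_rot"],s["contact_force"],s["moment"])
a=bot.read_camera("scene")[120:260,230:410]
cv2.imwrite("pics/f.png",cv2.resize(a,None,fx=3,fy=3)[:,:,::-1])
E
```

```text
[0.54807202 0.22955563 0.10535497] [-1.79989317e+02  9.01471697e-04  7.94268505e+01] [-0.30690068 -0.50843325 -3.50225902] [-0.01674431 -0.06216917 -0.03591613]
```

View pics/f.png

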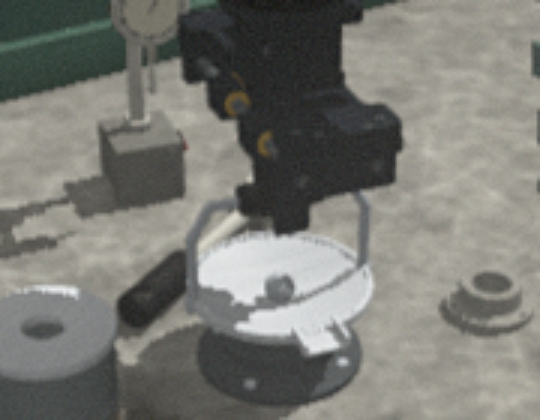

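The dish is lifted and level, with the ball in the middle (crop (278,287)) and the foot clear of the stand. I'll lift the rest of the way.

Converted, -0.085 m / 0.8 = -0.1063, -0.084 m / 0.8 = -0.105.

Call:
tcp_steps(plan={"offsets": [[0,0,-0.0013,0,0,0],[0,0,-0.0038,0,0,0],[0,0,-0.0075,0,0,0],[0,0,-0.0125,0,0,0],[0,0,-0.0188,0,0,0],[0,0,-0.0263,0,0,0],[0,0,-0.0338,0,0,0],[0,0,-0.0425,0,0,0],[0,0,-0.0513,0,0,0],[0,0,-0.06,0,0,0],[0,0,-0.0688,0,0,0],[0,0,-0.0775,0,0,0],[0,0,-0.085,0,0,0],[0,0,-0.0925,0,0,0],[0,0,-0.0988,0,0,0],[0,0,-0.1025,0,0,0],[0,0,-0.105,0,0,0],[0,0,-0.1063,0,0,0],[0,0,-0.1063,0,0,0],[0,0,-0.1063,0,0,0]]})

```text
time_s: 12.03
tool_pos: [0.548, 0.2295, 0.1902]
tcp_rot: [-180.0, 0.0, 79.4]
contact_force: [0.1, 0.2, -2.8]
grip_width: 0.0155
grasp_force: 45.0
```

Call:
tcp_steps(plan={"offsets": [[0,0,0,0,0,0.0017],[0,0,0,0,0,0.0056],[0,0,0,0,0,0.0111],[0,0,0,0,0,0.0194],[0,0,0,0,0,0.0306],[0,0,0,0,0,0.0444],[0,0,0,0,0,0.0611],[0,0,0,0,0,0.0778],[0,0,0,0,0,0.0944],[0,0,0,0,0,0.1111],[0,0,0,0,0,0.1278],[0,0,0,0,0,0.1444],[0,0,0,0,0,0.1611],[0,0,0,0,0,0.1778],[0,0,0,0,0,0.1944],[0,0,0,0,0,0.2083],[0,0,0,0,0,0.2194],[0,0,0,0,0,0.2278],[0,0,0,0,0,0.2333],[0,0,0,0,0,0.2333]]})

```text
time_s: 13.7
tool_pos: [0.5481, 0.2296, 0.1904]
tcp_rot: [-180.0, 0.0, 37.4]
contact_force: [-0.2, -0.1, -2.6]
grip_width: 0.0151
grasp_force: 45.0
```

```bash
python3 - <<'E'
from h import *
s=bot.observe(); print(s["tool_pos"],s["tcp_rot"],s["contact_force"],s["joints"])
a=bot.read_camera("scene")[80:260,210:410]
cv2.imwrite("pics/g.png",cv2.resize(a,None,fx=3,fy=3)[:,:,::-1])
E
```

```text
[0.54811199 0.22956045 0.19038423] [-1.79996508e+02  5.63857913e-03  3.73633675e+01] [-0.2428813  -0.07940505 -2.61384513] [1.13203636e+01 2.83399664e+01 7.16630857e+01 6.72051892e-04
 8.00035471e+01 6.39568796e+01]
```

View pics/g.png

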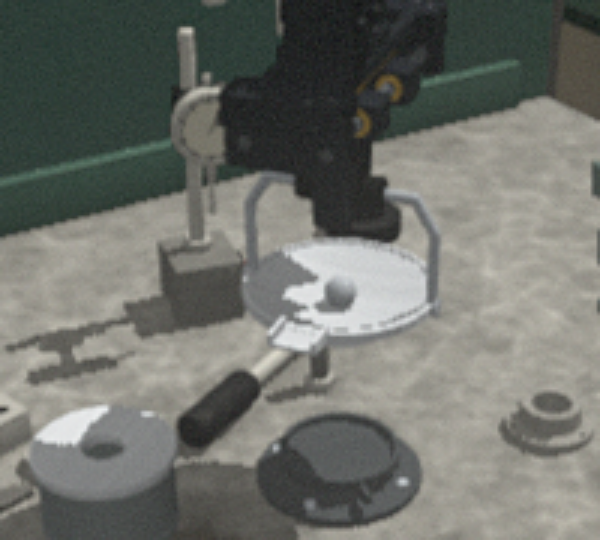

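The dish is level with the ball in the middle (341,291), and the lip is turning toward the pot. I'll finish the turn with the remaining 48°.

Converted, 48 degrees / 180 = 0.2667.

Call:
tcp_steps(plan={"offsets": [[0,0,0,0,0,0.0017],[0,0,0,0,0,0.0056],[0,0,0,0,0,0.0111],[0,0,0,0,0,0.0194],[0,0,0,0,0,0.0306],[0,0,0,0,0,0.0444],[0,0,0,0,0,0.0611],[0,0,0,0,0,0.0778],[0,0,0,0,0,0.0972],[0,0,0,0,0,0.1167],[0,0,0,0,0,0.1361],[0,0,0,0,0,0.1556],[0,0,0,0,0,0.175],[0,0,0,0,0,0.1944],[0,0,0,0,0,0.2139],[0,0,0,0,0,0.2306],[0,0,0,0,0,0.2444],[0,0,0,0,0,0.2556],[0,0,0,0,0,0.2628],[0,0,0,0,0,0.2667]]})

```text
time_s: 15.42
tool_pos: [0.5481, 0.2295, 0.1905]
tcp_rot: [180.0, -0.0, -10.7]
contact_force: [-0.7, -0.3, -2.8]
grip_width: 0.0154
grasp_force: 45.0
```

Call:
tcp_steps(plan={"offsets": [[0,0,0,0,0,0],[0,0,0,0,0,0],[0,0,0,0,0,0],[0,0,0,0,0,0],[0,0,0,0,0,0],[0,0,0,0,0,0],[0,0,0,0,0,0],[0,0,0,0,0,0],[0,0,0,0,0,0],[0,0,0,0,0,0],[0,0,0,0,0,0],[0,0,0,0,0,0]]})

```text
time_s: 16.42
tool_pos: [0.5481, 0.2295, 0.1904]
tcp_rot: [-180.0, 0.0, -10.6]
contact_force: [-0.2, -0.7, -2.8]
grip_width: 0.0154
grasp_force: 45.0
```

```bash
python3 - <<'E'
from h import *
s=bot.observe(); print(s["tool_pos"],s["tcp_rot"])
a=bot.read_camera("scene")[80:260,210:410]
bot.read_camera("top")
cv2.imwrite("pics/i.png",cv2.resize(a,None,fx=3,fy=3)[:,:,::-1])
for n in("lid_top","ball_center","dish_middle","dish_lip"):
  for c,z in(("scene",{"lid_top":.063,"ball_center":.14,"dish_middle":.13,"dish_lip":.145}[n]),):
    r=bot.pinpoint(n,c)
    if r: print(n,r[0]["location"],r[0]["confidence"],atz(c,r[0]["location"],z))
E
```

```text
[0.54813133 0.22954287 0.19042875] [-1.79999313e+02  1.20335470e-03 -1.05724798e+01]
ball_center [323.3, 176.9] 0.42 [0.54622951 0.23011014 0.14      ]
dish_middle [323.0, 183.2] 0.93 [0.54167048 0.23360897 0.13      ]
dish_lip [282.2, 180.9] 0.63 [0.565184   0.30480074 0.145     ]
```

View pics/i.png

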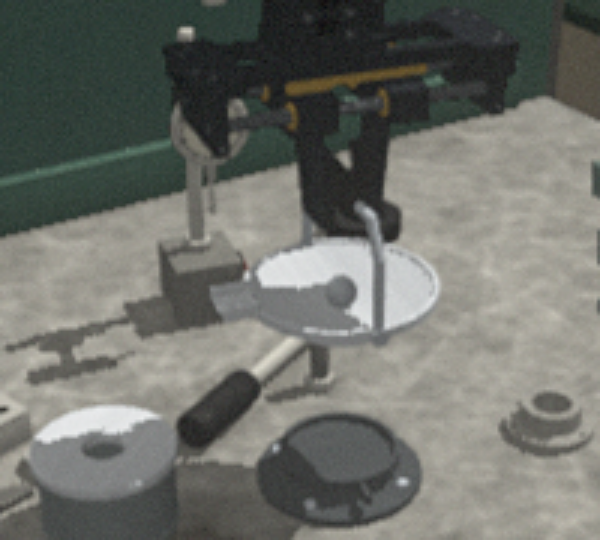

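The dish is level above its stand, with the lip at (235,300) pointing at the pot, the ball centred at (341,292) and the lid flush. I'm handing it in.

```bash
python3 -c "
from plant import bot
print(bot.hand_in())"
```

```text
the job is handed in; nothing more can be done
None
```

I handed the job in with the pot's lid pressed home and the dish held still and level about 10 cm above its stand, lip turned to the pot and ball in the middle; no verdict came back.

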